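# Stow the tasting board in the counter chest

### The job

Put the wooden tasting board away in the counter chest: raise the lid, push its folding stay straight and past centre so that it is locked and stands by itself, then lower the board over the two pins inside until it lies flat on the chest's floor, and let go. Then break the stay's knee, where the red peg is, back towards the front of the chest, and lower the lid gently, without letting it drop, until it is fully shut. Leave the pepper grinder, oil bottle and jar where they stand.

Things in the scene. Friction and masses are not known exactly. Their poses are not given: they have to be found in the camera images.
- chest: Fixed open wooden chest, 180 (x) x 230 (y) x 90 mm high, walls and floor 8 mm thick; origin at the centre of its underside, x to its hinged back, -x to its front (towards the robot, give or take 15 degrees), y to its left, z up. Its mid-brown lid has a green panel. A folding stay on the outside of the left (+y) wall runs from a pivot at x 0, z 60 mm to the lid's left edge, 90 mm from the hinge.
- hinge (a point): Middle of the lid's hinge line on the chest's back top edge (x +90, z +90 mm in the chest's frame); the line runs along the chest's y.
- lid (a joint): Lid angle, rad: 0 shut; grows as the front edge rises; about 1.36 when the stay is straight, which is as far as it goes. The lid is 12 mm thick, 184 x 236 mm and weighs 0.35 kg. Its stiff hinge holds it by itself above about 1.0 rad; let go below that it falls shut. Let fall it reaches 4 rad/s or more. Fully up, it stands 315 mm above the counter.
- lid_bar (a point): Centre of the lid's steel pull bar, round, 12 mm thick, 100 mm long, along the chest's y, on two arms 46 mm in front of the lid's edge: 230 mm from the hinge; 96 mm above the counter when shut (6 mm above the hinge). The window between bar and lid is 40 mm deep. Can be pinched from above; the round bar turns between the fingers as the lid swings. The point turns with the lid.
- stay_knee (a joint): Knee angle of the two-link stay (70 mm links), rad: 0 folded (lid shut), 2.65 straight, hard stop 2.79. Beyond about 2.69 it is locked past centre, the lid resting on it. A slightly stiff joint that stays where it is left. About 1.5 at a lid angle of 1.0, 2.1 at 1.3; the last part is done by pushing the peg, which also lifts the lid the rest of the way.
- knee_peg (a point): Red round peg at the knee, 14 mm thick, along the chest's y, sticking 82 mm out to the left of the stay; the point is on its axis, 59 mm outside the chest's left wall, 56 mm outside the raised lid's edge. Lid up and stay bent, it lies in front of and above its straight place: push it to the back to lock, pull it to the front and slightly up (50 mm) to break the knee. A few newtons.
- knee_straight (a point): Fixed point on the chest where point knee_peg lies when the stay is exactly straight. Locked, the peg is about 5 mm beyond it, towards the back.
- board_grip (a point): Tasting board, dark wood, 90 (x) x 150 (y) x 12 mm, 0.22 kg, two 14 mm through holes at x 0, y -55 and +55 mm, and on its middle a black grip rail 60 (x) x 14 (y) x 34 mm, its top 46 mm above the board's underside. The point is in the rail's middle, 32 mm above the underside. Grip the rail across y. The same turned half round.
- seat (a point): Where point board_grip lies when the board is fully home: 30 mm in front of the chest's centre (x -30 mm), 40 mm above the counter, axes as the chest's (or half a turn). Two upright steel pins, 10 mm thick, 30 mm tall with tapered tips, stand on the chest's floor under it, at y -55 and +55 mm from it.
- grinder: White pepper grinder, 175 mm tall, 60 mm across, origin at its foot. Leave it alone.
- oil: Green oil bottle, 190 mm tall, 64 mm across, origin at its foot. Leave it alone.
- jar: Amber jar with black cap, 85 mm tall, 70 mm across, origin at its foot. Leave it alone.
Mind the look-alikes: they are no part of the job. Leave any blue look-alike of the part that bears board_grip alone.

How it is judged:
By the outcome, as a careful person would: the job done as asked, in the order asked, and still so for the second after the job is handed in, with the robot touching nothing.
It also fails if it takes over 72 s, if anything falls off the work surface, if the arm or the gripper's body presses on something with over 40 N, if the wrist force passes 120 N, or if a joint passes its speed limit or range.

### The arm

A 7-joint arm with a two-finger parallel gripper is mounted at the origin on the work surface. World frame = base frame: x ahead of the robot, y to its left, z up, the work surface at z = 0. Lengths are in mm, angles in degrees, forces in N, time in s.
With the tool pointing down it reaches from about 425 to 875 mm from the base axis. Payload 8.4 kg.
Tool frame: the origin (TCP) lies between the finger pads; the fingertips stand 25 mm ahead of it and the grasp point (between the pads) lies 6 mm ahead of it (manip.finger_overhang is the distance from the TCP to the fingertips, in mm); z points along the fingers, y is the direction in which the jaws open and shut (so a half turn about z gives the same grasp; the last joint's range is limited). The gripper opens to 85 mm and grips with 20 to 120 N. Pads are 22 mm wide; open, the fingers measure 114 mm over their backs; the gripper's body (76 mm by 85 mm) begins 54 mm behind the grasp point. The pads swing forward as they close: fully open they stand 13 mm farther back than shut.
Start: joints at [-70.6, 19.091, 2.286, 83.961, -0.768, 76.965, -3.352], TCP at [275.564, 588.668, 256.308] pointing down, gripper open.
Joint ranges: [-147.57, 147.57], [-21.85, 119.76], [-74.77, 79.35], [14.55, 137.4], [-85.83, 265.84], [4.83, 119.75], [-152.11, 152.11]. Speed limits (degrees/s): [127.2, 127.2, 159.86, 159.86, 180, 180, 180].

### API

Orientations are given as [roll, pitch, yaw] about the fixed x, y, z axes, in that order (R = Rz(yaw) Ry(pitch) Rx(roll)).
In Python, from workcell import manip, cams gives the robot as it stands. The module is installed in compiled form; this text tells all that it offers.
- The arm moves only by the shell command python3 -m handwheel 'ROWS' [OPENING] [FORCE]. ROWS is JSON, a list of rows, each a list of 4 numbers: the shift along the tool's x, y, z in cm, then the turn about the tool's z in rad. In form: [[x, y, z, twist], ...]. A call has 1 to 12 rows; each row shifts and turns the commanded pose from where the row before left it, along the tool's axes as they then stand; what a row does not reach is not made up. A row lasts 1/10 s, in which the tool goes at most 50 mm and 8.59 degrees, less where a joint would pass 70% of its speed; a pose out of reach is approached as far as the arm can. A call is refused whole if a number of a shift passes 5 or a number of a turn 0.15, either way. A call with a gripper value outside its range is refused whole. OPENING is the opening in per cent of the stroke, from 0 (shut) to 100 (fully open), set as the call begins (- or left out, the last holds). The fingers move at their own pace and stop on an object; FORCE is the grip in N (left out, the last holds). Time passes only in rows, so rows that do not move let the fingers close. It gives the time, the measured TCP pose, the force and the opening at its end, in the units of the state.
- manip.get_state(): the state, without advancing time (a new reading comes with each control period).
- cams.camera(name): name is "scene" or "top" or "wrist"; returns (picture, depth): 480x640x3 uint8, red, green, blue; 480x640 float32, mm along the optical axis (not along the pixel's ray), 0 where there is no reading.
- cams.get_calibration(name): a dict with "K" (3x3 intrinsics, pixels), "R" (3x3) and "t" (3): a world point X has camera coordinates R X + t; the wrist camera has in their place "T_tool_cam" (4x4, takes a point from camera to tool coordinates, whose origin is the TCP and whose axes are the flange's). Camera axes: x right, y down, z forward; pixel columns grow to the right and rows downward; lengths in mm; the calibration is good to about 2 mm. The wrist camera is an equidistant fisheye: a pixel r from the principal point sees the ray r / f radians off the axis. A picture is of the moment at which its call begins: read the wrist's pose just before it. get_calibration takes no time and is no camera call.
- manip.close_job(): hands the job in, once; it reports no verdict.
The state is a dict: "t": time; "joint_positions": joint angles; "dq": joint speeds; "joint_torque": joint torques, N m; "tcp_pos": TCP position; "tcp_rot": TCP orientation; "contact_force": force on the tool from outside, world axes, zero at the start; "torque": the same for the moment, N m; "grip_width": opening from 0.0 (shut) to 1.0 (fully open).
Only numpy, scipy, OpenCV 4.12 (cv2) and the standard library are available. Lean on these libraries where they do the work, as an engineer would, in place of code of your own. Each camera call takes 0.05 s, during which the arm holds its last target. There are 200 camera calls.

## Working session

There is one attempt and no reset: what is moved stays moved. The work goes in short steps, Python scripts to look and compute and a shell command to move; the robot and the scene stay as the last step left them, time stands still between calls to the robot, and variables do not carry over. Pictures are saved under pics/ and viewed, about 8 in all and at most 12, crops included, and the job is handed in when it is done.

```bash
mkdir -p pics; cat > h.py <<'E'
import numpy as np, cv2
from workcell import manip, cams
def snap(n,f):
    p,d=cams.camera(n); cv2.imwrite(f'pics/{f}.png',p[:,:,::-1]); np.savez(f'pics/{f}.npz',p=p,d=d); return p,d
def cloud(n,d):
    c=cams.get_calibration(n); K,R,t=[np.array(c[k]) for k in('K','R','t')]
    v,u=np.indices(d.shape); P=np.stack([(u-K[0,2])/K[0,0]*d,(v-K[1,2])/K[1,1]*d,d],-1)
    W=(P-t.ravel())@R; W[d<=0]=np.nan; return W
E
python3 - <<'E'
from h import *
for n in('top','scene'):
    snap(n,n+'0'); c=cams.get_calibration(n); print(n,np.round(c['K'],1).tolist(),np.round(-np.array(c['R']).T@np.array(c['t']).ravel()))
print(manip.get_state())
E
```

```text
top [[442.2, 0.0, 318.4], [0.0, 442.2, 241.3], [0.0, 0.0, 1.0]] [ 365.  -25. 1069.]
scene [[487.3, 0.0, 324.7], [0.0, 487.3, 233.5], [0.0, 0.0, 1.0]] [1250.  457.  973.]
{'t': 0.1, 'joint_positions': array([-70.60030583,  19.12523657,   2.28513104,  84.0045813 ,
        -0.76801693,  76.96380613,  -3.35187635]), 'dq': array([-0.03780446, -0.07951452,  0.01864274, -0.12131665, -0.0195462 ,
        0.11346892, -0.00420094]), 'joint_torque': array([ 3.76844604e-03, -6.60013175e+01,  1.36962924e+00, -4.06466961e+01,
        1.68866100e-02,  8.88298644e-03,  2.56217567e-05]), 'tcp_pos': array([275.43220874, 588.36679873, 255.55025414]), 'tcp_rot': array([-1.79921785e+02,  5.10684400e-03,  1.54915035e+02]), 'contact_force': array([0.09314577, 0.38262761, 0.25540818]), 'torque': array([ 0.03212673, -0.02686471,  0.03289272]), 'grip_width': 0.9992160198789269}
```

```bash
ls; ls pics
```

```text
h.py
pics
scene0.npz
scene0.png
top0.npz
top0.png
```

View pics/top0.png

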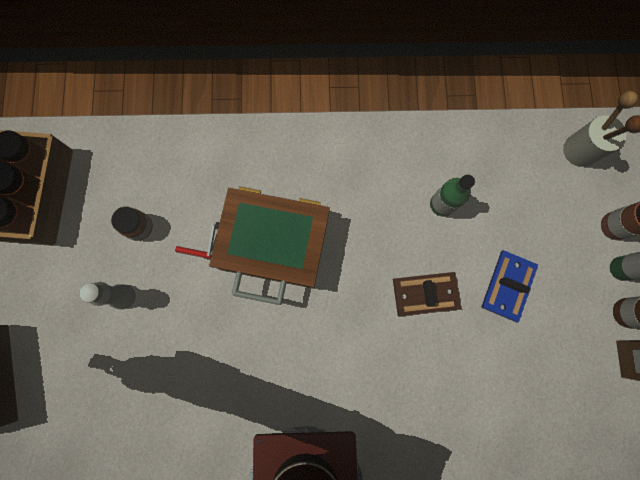

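View pics/scene0.png

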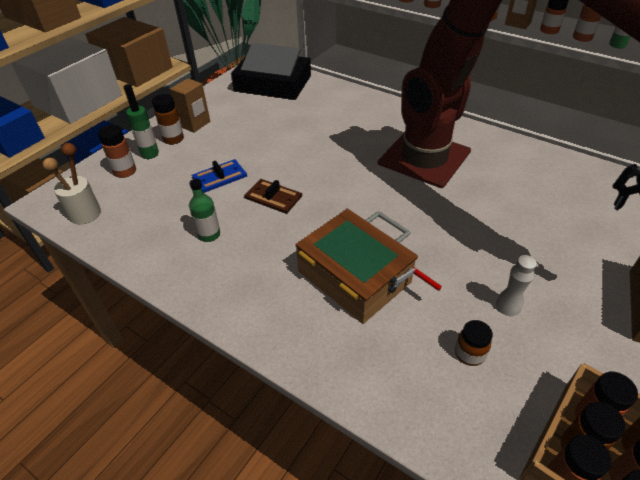

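The top view shows two boards: the dark wood one with a black rail at (427,295), which fits the description, and a blue one at (510,286), the look-alike. The chest is at about (270,235) with its bar at (260,295) and the red peg at (192,251). The grinder (100,293), jar (130,222) and oil (452,195) are obstacles. Next I measure, and enlarge the two boards to confirm.

```bash
cat > m.py <<'E'
from h import *
f=np.load('pics/top0.npz');p,d=f['p'],f['d'];W=cloud('top',d)
hsv=cv2.cvtColor(p,cv2.COLOR_RGB2HSV)
def rect(m,name,plane=None):
    P=W[m]; P=P[~np.isnan(P[:,0])]
    r=cv2.minAreaRect(P[:,:2].astype(np.float32)); print(name,len(P),np.round(r[0],1),np.round(r[1],1),round(r[2],2),'zmed',np.round(np.nanmedian(P[:,2]),1)); return P
v,u=np.indices(d.shape)
box=lambda a,b,c,e:(u>=a)&(u<c)&(v>=b)&(v<e)
z=W[...,2]
print('table z',np.nanmedian(z[350:400,480:560]))
rect(box(205,180,340,290)&(z>97)&(z<108)&~((u<222)&(v<255)&(hsv[...,1]<90)),'lid')
g=(hsv[...,0]>60)&(hsv[...,0]<95)&(hsv[...,1]>80)&box(220,190,325,280); rect(g,'green')
rect(box(228,270,290,308)&(z>80)&(hsv[...,1]<80)&(z<110),'bar')
rd=((hsv[...,0]<6)|(hsv[...,0]>174))&(hsv[...,1]>170)&box(165,235,215,265)
P=rect(rd,'peg'); 
bb=box(385,265,468,322)
rect(bb&(z>7)&(z<20),'board'); P=rect(bb&(z>36)&(z<55),'rail'); 
P=rect(bb&(hsv[...,2]<45)&(z>25),'railblack')
for n,b in dict(oil=(425,165,480,220),jar=(105,200,155,245),grinder=(75,275,140,312)).items():
    m=box(*b)&(z>15); P=rect(m,n); print(np.nanmax(P[:,2]))
    m=box(*b)&(z>np.nanmax(P[:,2])-12); rect(m,n+' top')
cv2.imwrite('pics/crop.png',cv2.resize(p[235:335,380:550,::-1],None,fx=4,fy=4,interpolation=cv2.INTER_CUBIC))
E
python3 m.py
```

```text
table z -0.49101958744338947
lid 8721 [538.4  70.2] [236.2 229.8] 77.41 zmed 102.3
green 3912 [556.2  66.7] [168.2 118.4] 77.36 zmed 102.7
bar 486 [441.7 101. ] [130.5  53.6] 77.26 zmed 100.5
peg 144 [524.9 241.3] [80. 11.] 77.0 zmed 83.0
board 2100 [ 423.6 -298.3] [ 90.  151.9] 5.0 zmed 11.9
rail 173 [ 423.9 -297.4] [58.7 14.6] 5.09 zmed 44.7
railblack 193 [ 422.9 -297.3] [56.6 14.9] 4.57 zmed 44.3
oil 1132 [ 642.3 -350.1] [63.4 58.5] 34.26 zmed 123.9
193.80920014231233
oil top 167 [ 644.3 -352.6] [29.1 27.3] 88.62 zmed 189.9
jar 997 [601.4 394.2] [66.1 65.5] 17.79 zmed 82.7
91.01458212802847
jar top 572 [602.7 398. ] [62.  59.8] 71.64 zmed 84.7
grinder 1085 [433.9 421.9] [55.2 48.6] 19.87 zmed 128.4
177.29579339502297
grinder top 261 [433.1 425.9] [37.4 36.5] 79.98 zmed 168.6
```

View pics/crop.png

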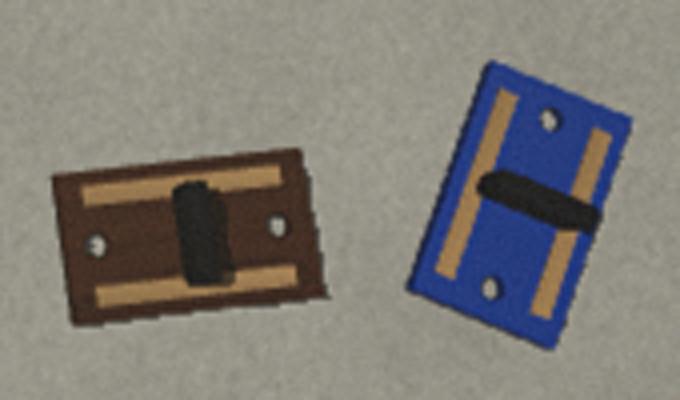

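Confirmed by the crop: the dark board with the black rail, at left in the crop and at top pixel (427,295), is the target. The other is blue, so it stays. Now I tighten the chest frame and work out the first move to the bar.

```bash
cat >> h.py <<'E'
import json,os
C=json.load(open('chest.json')) if os.path.exists('chest.json') else None
def ch(x,y,z):
    a=np.radians(C[2]);return np.array([C[0]+x*np.cos(a)-y*np.sin(a),C[1]+x*np.sin(a)+y*np.cos(a),z])
def go(p,yaw,label=''):
    "tool shift (cm) that brings grasp point to p at CURRENT yaw, and twist (rad) to yaw"
    s=manip.get_state(); y0=np.radians(s['tcp_rot'][2]); c=np.cos(y0);k=np.sin(y0)
    d=(np.array(p)+[0,0,6]-s['tcp_pos'])/10
    tw=-((yaw-s['tcp_rot'][2]+180)%360-180)
    print(label,'tool shift',np.round([d[0]*c+d[1]*k,d[0]*k-d[1]*c,-d[2]],2),'twist',round(np.radians(tw),3),'world d',np.round(d,2),'tcp',np.round(s['tcp_pos'],1),np.round(s['tcp_rot'],1),'j7',round(s['joint_positions'][6]),'F',np.round(s['contact_force'],1),'grip',round(s['grip_width'],3),'t',round(s['t'],2))
E
python3 - <<'E'
from h import *
f=np.load('pics/top0.npz');p,d=f['p'],f['d'];W=cloud('top',d);hsv=cv2.cvtColor(p,cv2.COLOR_RGB2HSV)
a=np.radians(-12.6);x=(W[...,0]-558)*np.cos(a)+(W[...,1]-66.3)*np.sin(a);y=-(W[...,0]-558)*np.sin(a)+(W[...,1]-66.3)*np.cos(a);z=W[...,2]
h,s,v=hsv[...,0],hsv[...,1],hsv[...,2]
br=(abs(x)<150)&(abs(y)<150)&(z>95)&(z<108)&(s>90)&((h<20)|(h>60))
m=br
for q in (0.2,1,99,99.8): print(q,np.round([np.percentile(x[m&(abs(y)<100)],q),np.percentile(y[m&(abs(x)<70)],q)],1))
b=(x<-115)&(x>-170)&(abs(y)<90)&(z>75)&(z<115)
print('bar x',np.percentile(x[b&(abs(y)<30)],[1,50,99]),'y',np.percentile(y[b],[1,99]),'z',np.percentile(z[b&(abs(y)<30)],[50,95]))
g=(h>60)&(h<95)&(s>80)&(abs(x)<150)&(abs(y)<150)&(z>95)
print('green',[np.percentile(q[g],[.5,99.5]).round(1) for q in(x,y)])
r=((h<6)|(h>174))&(s>170)&(abs(y-165)<60)&(abs(x+70)<40); print('peg',[np.percentile(q[r],[1,50,99]).round(1) for q in(x,y,z)])
E
```

```text
0.2 [ -95.9 -117.5]
1 [ -94.5 -115.6]
99 [ 85.7 114.6]
99.8 [ 87.7 116.9]
bar x [-147.7443282  -142.26210266 -136.27939081] y [-56.22449076  53.77974416] z [100.64985351 103.75172064]
green [array([-60.1,  56.5]), array([-83.3,  82.8])]
peg [array([-75.6, -71.2, -65.4]), array([124.3, 165.5, 203. ]), array([77.4, 83. , 86.7])]
```

```bash
echo '[556.0,66.4,-12.6]' > chest.json; python3 -c "
from h import *
go(ch(-140,0,200),77.4,'above bar')
for n,c in dict(bar=(-140,0,96),seat=(-30,0,40),peg=(34,174,119)).items(): print(n,ch(*c).round(),np.hypot(*ch(*c)[:2]).round())"
python3 -m handwheel '[[0,0,0,0.123],[0,0,0,0.123],[0,0,0,0.123],[0,0,0,0.123],[0,0,0,0.123],[0,0,0,0.123],[0,0,0,0.123],[0,0,0,0.123],[0,0,0,0.123],[0,0,0,0.123],[0,0,0,0.123]]' 45 40
python3 -c "
from h import *
go(ch(-140,0,200),77.4,'above bar')"
```

```text
above bar tool shift [-33.87 -38.41   4.96] twist 1.353 world d [ 14.39 -49.14  -4.96] tcp [275.4 588.4 255.6] [-179.9    0.   154.9] j7 -3 F [0.1 0.4 0.3] grip 0.999 t 0.1
bar [419.  97.  96.] 430.0
seat [527.  73.  40.] 532.0
peg [627. 229. 119.] 668.0
t: 1.2
tcp_pos: [275.4, 588.5, 255.8]
tcp_rot: [-180.0, 0.1, 77.1]
contact_force: [0.0, -0.5, -0.6]
grip_width: 0.448
above bar tool shift [-44.7   25.     4.98] twist -0.005 world d [ 14.39 -49.15  -4.98] tcp [275.4 588.5 255.8] [-1.80e+02  1.00e-01  7.71e+01] j7 -78 F [ 0.  -0.5 -0.6] grip 0.448 t 1.2
```

```bash
python3 -m handwheel '[[-3.7,2.1,0,0],[-3.7,2.1,0,0],[-3.7,2.1,0,0],[-3.7,2.1,0,0],[-3.7,2.1,0,0],[-3.7,2.1,0,0],[-3.7,2.1,0,0],[-3.7,2.1,0,0],[-3.7,2.1,0,0],[-3.7,2.1,0,0],[-3.7,2,0,0],[-3.7,2,0,0]]'
python3 -c "
from h import *
go(ch(-140,0,120),77.4,'above bar')"
```

```text
t: 2.4
tcp_pos: [422.6, 99.0, 256.2]
tcp_rot: [-180.0, -0.0, 77.4]
contact_force: [-0.1, 0.8, 0.6]
grip_width: 0.451
above bar tool shift [-0.27 -0.27 13.02] twist -0.0 world d [ -0.33  -0.2  -13.02] tcp [422.6  99.  256.2] [-180.    -0.    77.4] j7 -37 F [-0.1  0.8  0.6] grip 0.451 t 2.4
```

```bash
python3 -m handwheel '[[-0.2,-0.2,2,0],[-0.1,-0.1,2,0],[0,0,2,0],[0,0,2,0],[0,0,2,0],[0,0,1.5,0],[0,0,1.5,0],[0,0,1,0],[0,0,1,0],[0,0,0.4,0],[0,0,0,0]]'
python3 -c "
from h import *
go(ch(-140,0,96),77.4,'bar')"
python3 -m handwheel '[[0,0,0,0],[0,0,0,0],[0,0,0,0],[0,0,0,0],[0,0,0,0]]' 0 40
python3 -c "
from h import *
go(ch(-140,0,96),77.4,'bar'); snap('scene','s1')"
```

```text
t: 3.5
tcp_pos: [418.9, 98.4, 102.0]
tcp_rot: [-180.0, 0.0, 77.4]
contact_force: [-0.3, 1.0, 0.1]
grip_width: 0.449
bar tool shift [-0.13  0.08 -0.  ] twist -0.0 world d [ 0.05 -0.15  0.  ] tcp [418.9  98.4 102. ] [-180.     0.    77.4] j7 -30 F [-0.3  1.   0.1] grip 0.449 t 3.5
t: 4.0
tcp_pos: [419.1, 98.8, 102.8]
tcp_rot: [-180.0, -0.0, 77.4]
contact_force: [-3.7, 0.1, 5.2]
grip_width: 0.124
bar tool shift [-0.17  0.07  0.08] twist -0.0 world d [ 0.03 -0.18 -0.08] tcp [419.1  98.8 102.8] [-180.    -0.    77.4] j7 -30 F [-3.7  0.1  5.2] grip 0.124 t 4.0
```

```bash
python3 - <<'E'
import numpy as np
th=np.linspace(0,1.3,25); x=-230*np.cos(th)-6*np.sin(th); z=230*np.sin(th)+6*np.cos(th)-0
# R: point (-230,6) rotated so that front rises: x=-230c+6s
x=-230*np.cos(th)+6*np.sin(th)
for i in range(24): print(f'[0,{(x[i+1]-x[i])/10:.2f},{-(z[i+1]-z[i])/10:.2f},0],',end='')
print(x[-1],z[-1])
E
```

```text
[0,0.07,-1.24,0],[0,0.13,-1.24,0],[0,0.20,-1.23,0],[0,0.27,-1.22,0],[0,0.33,-1.20,0],[0,0.40,-1.18,0],[0,0.46,-1.16,0],[0,0.52,-1.13,0],[0,0.58,-1.10,0],[0,0.64,-1.07,0],[0,0.70,-1.03,0],[0,0.75,-0.99,0],[0,0.81,-0.95,0],[0,0.86,-0.91,0],[0,0.90,-0.86,0],[0,0.95,-0.81,0],[0,0.99,-0.76,0],[0,1.03,-0.70,0],[0,1.07,-0.64,0],[0,1.10,-0.58,0],[0,1.13,-0.52,0],[0,1.16,-0.46,0],[0,1.18,-0.40,0],[0,1.20,-0.33,0],-55.743381471151935 223.2233756177019
```

```bash
python3 -m handwheel '[[0,0.07,-1.2,0],[0,0.13,-1.2,0],[0,0.2,-1.2,0],[0,0.3,-1.2,0],[0,0.3,-1.2,0],[0,0.4,-1.2,0],[0,0.5,-1.2,0],[0,0.5,-1.1,0],[0,0.6,-1.1,0],[0,0.6,-1.1,0],[0,0.7,-1,0],[0,0.7,-1,0]]'
python3 -c "
from h import *
go(ch(90-230*np.cos(.65)+6*np.sin(.65),0,90+230*np.sin(.65)+6*np.cos(.65)),77.4,'bar .65')"
```

```text
t: 5.25
tcp_pos: [465.4, 88.4, 240.1]
tcp_rot: [-179.6, 0.0, 77.5]
contact_force: [-13.8, 4.4, 4.9]
grip_width: 0.122
bar .65 tool shift [-0.17  0.38  0.02] twist 0.001 world d [ 0.33 -0.25 -0.02] tcp [465.4  88.4 240.1] [-179.6    0.    77.5] j7 -30 F [-13.8   4.4   4.9] grip 0.122 t 5.25
```

```bash
python3 -m handwheel '[[0,0.6,-1,0],[0,0.8,-0.9,0],[0,0.8,-0.9,0],[0,0.9,-0.8,0],[0,0.9,-0.8,0],[0,1,-0.7,0],[0,1,-0.6,0],[0,1.1,-0.6,0],[0,1.1,-0.5,0],[0,1.1,-0.5,0],[0,1.1,-0.4,0],[0,1.1,-0.3,0]]'
python3 -c "
from h import *
go(ch(90-230*np.cos(1.3)+6*np.sin(1.3),0,90+230*np.sin(1.3)+6*np.cos(1.3)),77.4,'bar 1.3'); snap('scene','s2')"
```

```text
t: 6.45
tcp_pos: [580.6, 62.8, 321.9]
tcp_rot: [180.0, -0.1, 77.4]
contact_force: [-7.8, 3.6, 13.8]
grip_width: 0.119
bar 1.3 tool shift [-0.19  0.94  0.26] twist 0.001 world d [ 0.88 -0.39 -0.26] tcp [580.6  62.8 321.9] [ 1.80e+02 -1.00e-01  7.74e+01] j7 -16 F [-7.8  3.6 13.8] grip 0.119 t 6.45
```

View pics/s2.png

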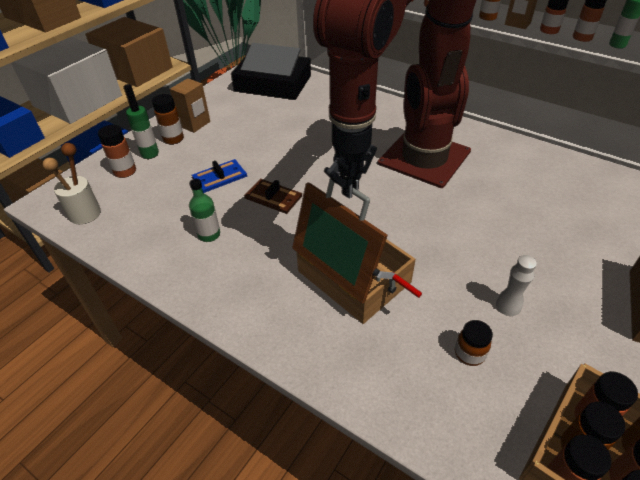

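The lid is up at about 1.27 rad, the stay is bent with the red peg at about (405,285), and the bar is in the gripper at about (345,195). I let go, rise, move left and locate the peg.

```bash
python3 -m handwheel '[[0,0,0,0],[0,0,0,0],[0,0,0,0],[0,0,-1,0],[0,0,-2,0],[0,0,-2,0],[0,0,-1,0]]' 45
python3 -m handwheel '[[3,-1,0,0],[3,-1,0,0],[3,-1,0,0],[3,-1,0,0],[3,-1,0,0],[3,-1,0,0],[0,-1,0,0],[0,0,0,0]]'
cat > peg.py <<'E'
from h import *
import sys
a=np.radians(C[2])
def loc(P): return np.stack([(P[...,0]-C[0])*np.cos(a)+(P[...,1]-C[1])*np.sin(a),-(P[...,0]-C[0])*np.sin(a)+(P[...,1]-C[1])*np.cos(a),P[...,2]],-1)
for n in('top','scene'):
    p,d=snap(n,n+sys.argv[1]);hsv=cv2.cvtColor(p,cv2.COLOR_RGB2HSV);L=loc(cloud(n,d));h,s=hsv[...,0],hsv[...,1]
    m=((h<6)|(h>174))&(s>170)&(abs(L[...,1]-165)<60)&(abs(L[...,0])<120)&(L[...,2]>60)&(L[...,2]<200)
    if m.sum()<10: print(n,'no peg',m.sum()); continue
    for lo,hi in((125,160),(160,205)):
        q=m&(L[...,1]>lo)&(L[...,1]<hi); print(n,lo,q.sum(),'x 2/50/98',np.percentile(L[q][:,0],[2,50,98]).round(1),'z',np.percentile(L[q][:,2],[2,50,98]).round(1)) if q.sum()>5 else 0
    # lid panel plane tilt
    g=(h>60)&(h<95)&(s>60)&(abs(L[...,1])<90)&(L[...,2]>110)&(L[...,0]>-60)&(L[...,0]<130)
    if g.sum()>50:
        q=L[g]; k=np.polyfit(q[:,2],q[:,0],1); print(n,'lid angle',np.arctan2(1,-k[0]) if 0 else np.pi/2-np.arctan(-k[0]),g.sum())
E
python3 peg.py 3; python3 -c "
from h import *
go(ch(12,182,129),77.4,'peg')"
```

```text
t: 7.2
tcp_pos: [580.5, 62.3, 381.6]
tcp_rot: [179.9, -0.1, 77.4]
contact_force: [1.1, -0.8, -0.4]
grip_width: 0.452
t: 8.0
tcp_pos: [550.1, 254.5, 379.2]
tcp_rot: [-180.0, 0.0, 77.5]
contact_force: [0.1, -0.6, -0.0]
grip_width: 0.451
top 125 57 x 2/50/98 [10.8 14.3 20.1] z [130.5 134.2 137.9]
top 160 95 x 2/50/98 [10.5 15.  20.2] z [130.8 134.6 137.8]
scene 125 62 x 2/50/98 [ 9.6 17.6 22.4] z [129.4 133.8 137.3]
scene 160 107 x 2/50/98 [10.2 17.8 22.1] z [128.6 134.1 137.2]
scene lid angle 1.268999400047759 2661
peg tool shift [ 0.16  5.71 24.46] twist -0.001 world d [  5.61  -1.09 -24.46] tcp [551.3 252.3 379.6] [180.   -0.   77.3] j7 -34 F [ 0.2 -0.6 -0.6] grip 0.451 t 8.1
```

```bash
python3 -m handwheel '[[0.1,1,2,0],[0,1,2.5,0],[0,1,2.5,0],[0,1,2.5,0],[0,1,2.5,0],[0,1,2.5,0],[0,0,2.5,0],[0,0,2.5,0],[0,0,2,0],[0,0,2,0],[0,0,1,0],[0,0,0,0]]'
python3 -m handwheel '[[0,0,0,0],[0,0,0,0],[0,0,0,0]]' 20 20
python3 -c "
from h import *
go(ch(15,182,129),77.4,'peg')"
```

```text
t: 9.3
tcp_pos: [609.6, 240.0, 133.3]
tcp_rot: [-179.9, 0.1, 77.3]
contact_force: [-0.6, -0.8, 0.3]
grip_width: 0.454
t: 9.6
tcp_pos: [610.4, 241.4, 135.4]
tcp_rot: [179.9, -0.1, 77.4]
contact_force: [0.0, 0.7, -0.7]
grip_width: 0.198
peg tool shift [-0.07  0.01  0.04] twist -0.0 world d [-0.   -0.07 -0.04] tcp [610.4 241.4 135.4] [ 1.799e+02 -1.000e-01  7.740e+01] j7 -24 F [ 0.   0.7 -0.7] grip 0.198 t 9.6
```

Now push towards the back, slightly down (peg goes from x 15, z 129 to about x 42, z 117).

```bash
python3 -m handwheel '[[0,0.4,0.1,0],[0,0.4,0.1,0],[0,0.4,0.1,0],[0,0.4,0.2,0],[0,0.4,0.2,0],[0,0.4,0.2,0],[0,0.3,0.2,0],[0,0.2,0,0],[0,0,0,0]]'
python3 -c "
from h import *
go(ch(42,182,117),77.4,'peg')"; python3 peg.py 4
```

```text
t: 10.5
tcp_pos: [637.1, 235.0, 122.6]
tcp_rot: [-179.8, 0.1, 77.4]
contact_force: [-6.3, 1.2, 2.1]
grip_width: 0.202
peg tool shift [-0.03 -0.04 -0.04] twist 0.0 world d [-0.04 -0.02  0.04] tcp [637.1 235.  122.6] [-1.798e+02  1.000e-01  7.740e+01] j7 -22 F [-6.3  1.2  2.1] grip 0.202 t 10.5
top 160 27 x 2/50/98 [37.5 42.3 47.5] z [119.2 122.7 125.5]
scene 125 15 x 2/50/98 [37.1 42.9 47.3] z [120.  121.9 127. ]
scene 160 43 x 2/50/98 [33.1 41.1 49.6] z [117.6 121.8 136.3]
scene lid angle 1.3582702573760255 2464
```

```bash
python3 -m handwheel '[[0,0.2,0,0],[0,0.2,0,0],[0,0,0,0]]'
python3 -m handwheel '[[0,0.2,0,0],[0,0.1,0,0],[0,0,0,0]]'
python3 -m handwheel '[[0,-0.3,0,0],[0,-0.3,0,0],[0,0,0,0],[0,0,0,0]]' 45
python3 -m handwheel '[[0,0,-2,0],[0,0,-3,0],[0,0,-3,0],[0,0,-3,0],[0,0,-3,0],[0,0,-3,0],[0,0,-3,0],[0,0,-3,0],[0,0,-2,0],[0,0,0,0]]'
python3 peg.py 5
python3 -c "
from h import *
go([423.7,-297.5,200],5,'board')"
```

```text
t: 10.9
tcp_pos: [637.8, 235.0, 122.3]
tcp_rot: [-179.4, 0.1, 77.5]
contact_force: [-22.2, 0.4, 11.7]
grip_width: 0.198
t: 11.2
tcp_pos: [638.2, 235.0, 122.1]
tcp_rot: [-179.1, 0.2, 77.5]
contact_force: [-33.9, 0.1, 18.5]
grip_width: 0.202
t: 11.6
tcp_pos: [639.6, 234.5, 123.4]
tcp_rot: [180.0, 0.0, 77.4]
contact_force: [0.9, 0.1, 0.8]
grip_width: 0.45
t: 12.6
tcp_pos: [640.4, 234.4, 376.7]
tcp_rot: [179.7, -0.1, 77.4]
contact_force: [-0.1, -0.3, -0.4]
grip_width: 0.452
top 125 55 x 2/50/98 [35.7 39.4 45.7] z [120.1 122.7 127. ]
top 160 91 x 2/50/98 [35.9 40.1 45.9] z [120.1 122.7 126.8]
scene 125 64 x 2/50/98 [35.  43.4 47.9] z [115.6 122.2 125.6]
scene 160 108 x 2/50/98 [36.9 43.1 47.5] z [117.  122.3 126.7]
scene lid angle 1.3579165400278566 2457
board tool shift [-56.63  -9.42  16.71] twist 1.263 world d [-21.57 -53.2  -16.71] tcp [639.4 234.5 373.1] [180.   -0.   77.4] j7 -26 F [-0.7 -0.  -0. ] grip 0.449 t 12.7
```

```bash
python3 -m handwheel '[[-2,-0.6,0,0],[-3.5,-0.6,0,0],[-3.5,-0.6,0,0],[-3.5,-0.6,0,0],[-3.5,-0.6,0,0],[-3.5,-0.6,0,0],[-3.5,-0.6,0,0],[-3.5,-0.6,0,0],[-3.5,-0.6,0,0],[-3.5,-0.6,0,0],[-3.5,-0.6,0,0],[-3.5,-0.6,0,0]]'
python3 -m handwheel '[[-3.5,-0.6,0,0],[-3.5,-0.6,0,0],[-3.5,-0.6,0,0],[-3.5,-0.4,0,0],[-2,0,0,0],[0,0,2,0.1],[0,0,2,0.14],[0,0,2,0.14],[0,0,2,0.14],[0,0,2,0.14],[0,0,2,0.14],[0,0,2,0.14]]' 60 60
python3 -m handwheel '[[0,0,1,0.14],[0,0,1,0.14],[0,0,0,0.04],[0,0,0,0]]'
python3 - <<'E'
from h import *
s=manip.get_state();p,d=snap('wrist','w1');c=cams.get_calibration('wrist');print({k:np.round(v,3).tolist() for k,v in c.items()})
go([423.7,-297.5,100],5,'board')
E
```

```text
t: 13.9
tcp_pos: [479.3, -145.8, 372.1]
tcp_rot: [-179.9, 0.0, 77.4]
contact_force: [0.5, -0.4, 0.9]
grip_width: 0.449
t: 15.1
tcp_pos: [423.3, -295.7, 231.4]
tcp_rot: [-179.9, 0.1, 23.2]
contact_force: [-0.1, 0.6, -0.1]
grip_width: 0.606
t: 15.5
tcp_pos: [423.3, -295.6, 212.1]
tcp_rot: [-180.0, 0.1, 5.2]
contact_force: [-0.7, 0.3, 0.2]
grip_width: 0.601
{'K': [[371.648, 0.0, 328.151], [0.0, 371.648, 239.643], [0.0, 0.0, 1.0]], 'T_tool_cam': [[-0.0, -0.957, -0.289, 73.933], [1.0, 0.0, -0.0, 0.779], [0.0, -0.289, 0.957, -117.359], [0.0, 0.0, 0.0, 1.0]]}
board tool shift [ 0.    0.17 10.65] twist 0.005 world d [  0.02  -0.17 -10.65] tcp [ 423.5 -295.8  212.5] [-1.8e+02  1.0e-01  5.3e+00] j7 -45 F [1.3 0.2 0.8] grip 0.605 t 15.55
```

View pics/w1.png

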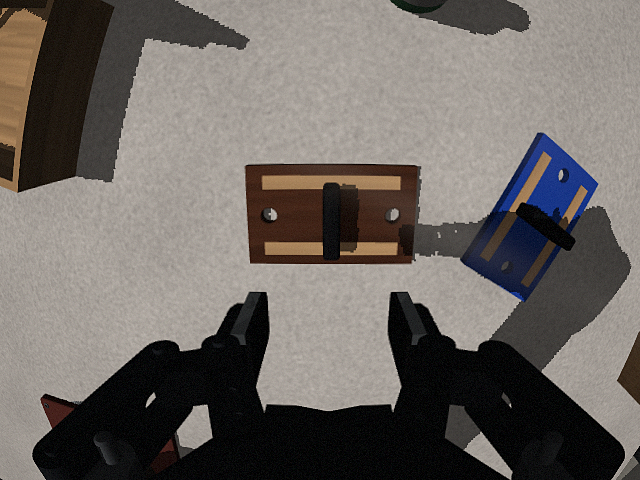

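The wrist view shows the dark board square to the tool, its rail at (331,220), midway between the holes at (270,215) and (393,215) and between the fingers. I descend and grip.

```bash
python3 -m handwheel '[[0,0.17,2,0.005],[0,0,2.5,0],[0,0,2.5,0],[0,0,2.5,0],[0,0,2.5,0],[0,0,2,0],[0,0,1.5,0],[0,0,1,0],[0,0,0.6,0],[0,0,0,0]]'
python3 -m handwheel '[[0,0,0,0],[0,0,0,0],[0,0,0,0],[0,0,0,0],[0,0,0,0]]' 0 60
python3 -m handwheel '[[0,0,-1,0],[0,0,-2,0],[0,0,-3,0],[0,0,-4,0],[0,0,-4,0],[0,0,-4,0],[0,0,-4,0],[0,0,-3,0],[0,0,0,0]]'
python3 - <<'E'
from h import *
p,d=snap('wrist','w2'); go(ch(-30,0,150),C[2],'seat')
E
```

```text
t: 16.55
tcp_pos: [424.1, -297.8, 42.1]
tcp_rot: [-180.0, 0.0, 4.9]
contact_force: [-0.8, -0.6, -0.5]
grip_width: 0.597
t: 17.05
tcp_pos: [424.7, -298.0, 43.1]
tcp_rot: [180.0, -0.1, 4.9]
contact_force: [-1.2, 1.0, 6.4]
grip_width: 0.148
t: 17.95
tcp_pos: [425.1, -299.2, 296.0]
tcp_rot: [180.0, -0.3, 4.9]
contact_force: [1.3, -0.0, -2.3]
grip_width: 0.148
seat tool shift [ 13.35 -36.1   13.78] twist 0.306 world d [ 10.2   37.11 -13.78] tcp [ 424.7 -298.2  293.8] [-180.    -0.2    4.9] j7 -52 F [-0.2  0.7 -2.5] grip 0.147 t 18.0
```

View pics/w2.png

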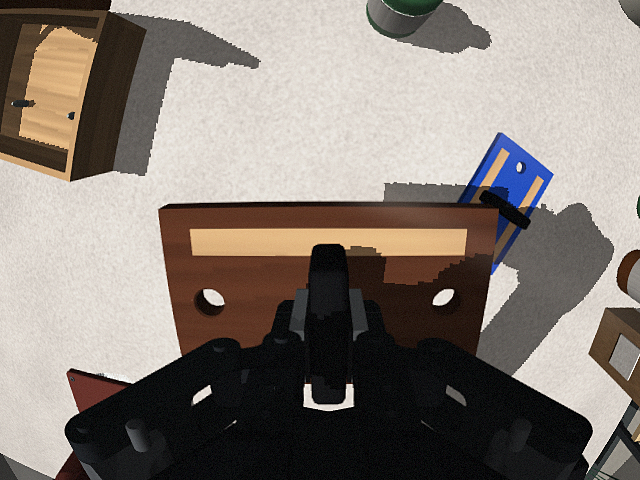

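The board is held level: rail between the pads, holes at (209,302) and (446,298). The pins show in the chest at upper left, (22,103) and (72,116). I check holes in the tool frame and pins in the top view.

```bash
python3 - <<'E'
from h import *
c=cams.get_calibration('wrist');K=c['K'];T=np.array(c['T_tool_cam'])
for u,v in((209,302),(446,298)):
    a=np.array([u-K[0,2],v-K[1,2]]);r=np.hypot(*a);t=r/K[0,0];ray=T[:3,:3]@np.r_[a/r*np.sin(t),np.cos(t)];o=T[:3,3]
    for z in(29,35): print('hole tool',(o+ray*(z-o[2])/ray[2]).round(1))
c=cams.get_calibration('top');K=np.array(c['K']);R=np.array(c['R']);t=np.array(c['t']).ravel()
def pr(P): q=K@(R@P+t); return q[:2]/q[2]
for y in(-55,55): print('pin pred px base,tip',pr(ch(-30,y,8)).round(1),pr(ch(-30,y,38)).round(1))
p,d=snap('top','top6')
q=p[190:320,200:350,::-1]; cv2.imwrite('pics/crop2.png',cv2.resize(q,None,fx=5,fy=4.5,interpolation=cv2.INTER_CUBIC))
E
```

```text
hole tool [  0.1 -53.5  29. ]
hole tool [ -3.  -55.7  35. ]
hole tool [ 2.1 54.  29. ]
hole tool [-0.8 56.1 35. ]
pin pred px base,tip [293.3 258.7] [292.7 257. ]
pin pred px base,tip [248.9 249.9] [247.  247.9]
```

View pics/crop2.png

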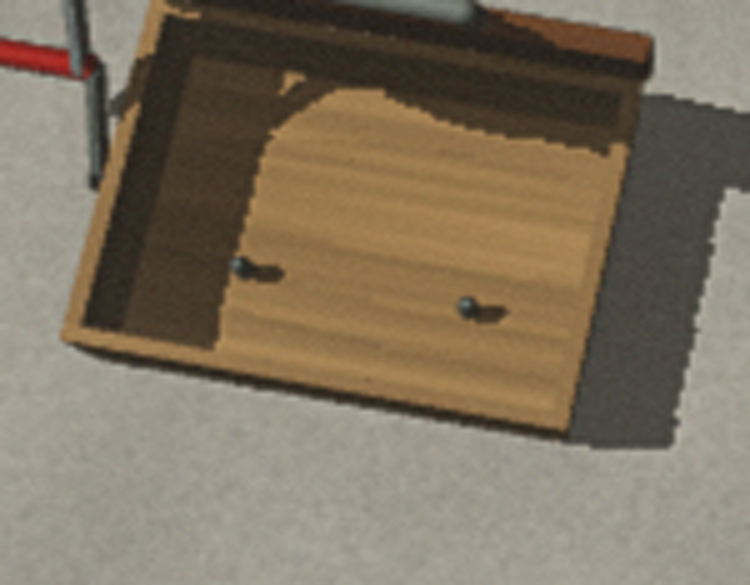

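The pins measured at (247.8,249.1) and (293.2,258.2) agree with the prediction within 0.3 px (about 0.5 mm). I carry the board over.

```bash
python3 -m handwheel '[[0.6,-1.5,0,0],[1.1,-3,0,0],[1.2,-3.2,0,0],[1.2,-3.2,0,0],[1.2,-3.2,0,0],[1.2,-3.2,0,0],[1.2,-3.2,0,0],[1.2,-3.2,0,0],[1.2,-3.2,0,0],[1.2,-3.2,0,0],[1.1,-3,0,0],[0.8,-2,0,0]]'
python3 -m handwheel '[[0.3,-1,0,0.05],[0,0,0,0.1],[0,0,0,0.1],[0,0,1,0.05],[0,0,2,0],[0,0,2,0],[0,0,0,0],[0,0,0,0]]'
python3 -c "
from h import *
go(ch(-30,0,43),C[2],'seat')"
```

```text
t: 19.25
tcp_pos: [525.1, 65.5, 290.3]
tcp_rot: [179.9, 0.2, 5.0]
contact_force: [0.0, 0.7, -1.7]
grip_width: 0.148
t: 20.05
tcp_pos: [527.5, 72.8, 242.0]
tcp_rot: [179.9, 0.1, -12.3]
contact_force: [1.1, 0.4, -2.1]
grip_width: 0.15
seat tool shift [-8.00e-02  1.00e-02  1.93e+01] twist 0.005 world d [-8.00e-02  1.00e-02 -1.93e+01] tcp [527.5  72.8 242. ] [ 1.799e+02  1.000e-01 -1.230e+01] j7 -109 F [ 1.1  0.4 -2.1] grip 0.15 t 20.05
```

```bash
python3 -m handwheel '[[-0.08,0,2,0.005],[0,0,2.5,0],[0,0,2.5,0],[0,0,2.5,0],[0,0,2.5,0],[0,0,2,0],[0,0,1,0],[0,0,0.5,0],[0,0,0,0],[0,0,0,0]]'
python3 -c "
from h import *
go(ch(-30,0,43),C[2],'seat');snap('wrist','w3')"
```

```text
t: 21.05
tcp_pos: [527.7, 73.8, 88.3]
tcp_rot: [-180.0, -0.1, -12.6]
contact_force: [-0.1, -0.2, -1.5]
grip_width: 0.152
seat tool shift [-0.08  0.1   3.93] twist 0.001 world d [-0.1  -0.08 -3.93] tcp [527.7  73.8  88.3] [-1.80e+02 -1.00e-01 -1.26e+01] j7 -101 F [-0.1 -0.2 -1.5] grip 0.152 t 21.05
```

View pics/w3.png

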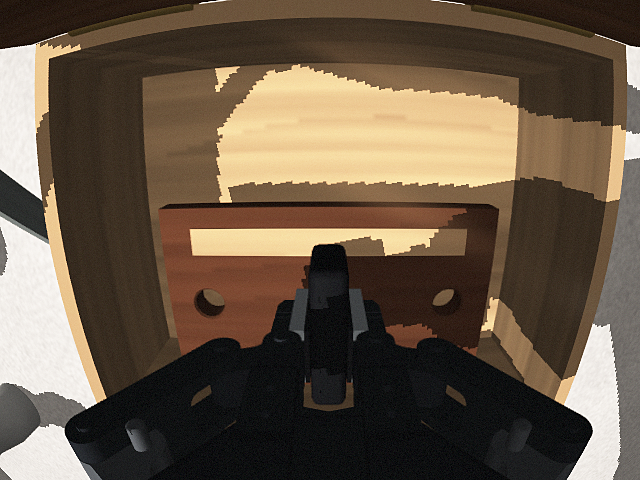

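The board is inside the chest, centred between the side walls, holes at (210,302) and (446,300); the pins are still hidden below. I lower it in steps, watching the force.

```bash
python3 -m handwheel '[[-0.08,0.06,0.4,0],[0,0,0.4,0],[0,0,0.4,0],[0,0,0.3,0],[0,0,0,0]]'
python3 -c "
from h import *
go(ch(-30,0,43),C[2],'seat');snap('wrist','w4')"
python3 -m handwheel '[[0,0,0.3,0],[0,0,0.3,0],[0,0,0,0]]'
python3 -c "
from h import *
go(ch(-30,0,43),C[2],'seat')"
```

```text
t: 21.6
tcp_pos: [525.9, 73.1, 71.8]
tcp_rot: [180.0, 0.0, -12.6]
contact_force: [0.3, -0.1, -2.5]
grip_width: 0.149
seat tool shift [ 0.08 -0.    2.28] twist 0.001 world d [ 0.08 -0.02 -2.28] tcp [525.9  73.1  71.8] [180.    0.  -12.6] j7 -100 F [ 0.3 -0.1 -2.5] grip 0.149 t 21.6
t: 21.95
tcp_pos: [526.0, 73.2, 65.9]
tcp_rot: [180.0, 0.0, -12.6]
contact_force: [0.5, 0.5, -2.4]
grip_width: 0.152
seat tool shift [0.08 0.01 1.69] twist 0.001 world d [ 0.08 -0.02 -1.69] tcp [526.   73.2  65.9] [180.    0.  -12.6] j7 -99 F [ 0.5  0.5 -2.4] grip 0.152 t 21.95
```

```bash
python3 -m handwheel '[[0.04,0,0.3,0],[0,0,0.3,0],[0,0,0.3,0],[0,0,0.3,0],[0,0,0.2,0],[0,0,0.1,0],[0,0,0,0]]'
python3 -m handwheel '[[0,0,0.1,0],[0,0,0.1,0],[0,0,0,0]]'
python3 -c "
from h import *
go(ch(-30,0,43),C[2],'seat');snap('wrist','w5')"
```

```text
t: 22.65
tcp_pos: [526.5, 73.1, 51.3]
tcp_rot: [180.0, 0.0, -12.6]
contact_force: [0.1, 0.5, -1.5]
grip_width: 0.147
t: 22.95
tcp_pos: [526.6, 73.1, 51.0]
tcp_rot: [-179.9, 0.1, -12.6]
contact_force: [-12.5, -0.8, 27.4]
grip_width: 0.155
seat tool shift [0.02 0.01 0.2 ] twist 0.0 world d [ 0.01 -0.02 -0.2 ] tcp [526.6  73.1  51. ] [-1.799e+02  1.000e-01 -1.260e+01] j7 -98 F [-12.5  -0.8  27.4] grip 0.155 t 22.95
```

Contact is at TCP z 51.0. The grip was taken at TCP z 43.1 on the counter, and adding the 8 mm floor gives 51.1, so the board is home. I let go with a limited opening, because the pins stand near the fingers, and look.

```bash
python3 -m handwheel '[[0,0,-0.1,0],[0,0,-0.1,0],[0,0,0,0],[0,0,0,0]]' 36
python3 -m handwheel '[[0,0,-0.5,0],[0,0,-1,0],[0,0,-2,0],[0,0,-3,0],[0,0,-3,0],[0,0,-3,0],[0,0,-2,0],[0,0,0,0]]'
python3 - <<'E'
from h import *
snap('wrist','w6')
p,d=snap('top','top7');W=cloud('top',d);a=np.radians(C[2])
x=(W[...,0]-C[0])*np.cos(a)+(W[...,1]-C[1])*np.sin(a);y=-(W[...,0]-C[0])*np.sin(a)+(W[...,1]-C[1])*np.cos(a);z=W[...,2]
for (x0,y0) in((-65,-60),(-65,60),(-65,0),(5,-60),(5,60)):
    m=(abs(x-x0)<8)&(abs(y-y0)<12);print('z near',x0,y0,m.sum(),np.nanmedian(z[m]).round(1) if m.any() else '')
go(ch(-30,0,300),C[2])
E
```

```text
t: 23.4
tcp_pos: [526.5, 73.2, 51.3]
tcp_rot: [180.0, -0.0, -12.6]
contact_force: [-0.1, -0.4, 0.3]
grip_width: 0.355
t: 24.2
tcp_pos: [528.1, 73.1, 199.7]
tcp_rot: [-179.8, -0.2, -12.6]
contact_force: [-0.3, 0.4, -0.8]
grip_width: 0.361
z near -65 -60 309 596.6
z near -65 60 0 
z near -65 0 269 598.8
z near 5 -60 67 20.5
z near 5 60 8 562.4
 tool shift [  0.03   0.03 -10.92] twist 0.001 world d [ 0.02 -0.03 10.92] tcp [526.5  73.3 196.8] [-179.9   -0.   -12.6] j7 -107 F [ 0.1  0.8 -0. ] grip 0.366 t 24.3
```

View pics/w6.png

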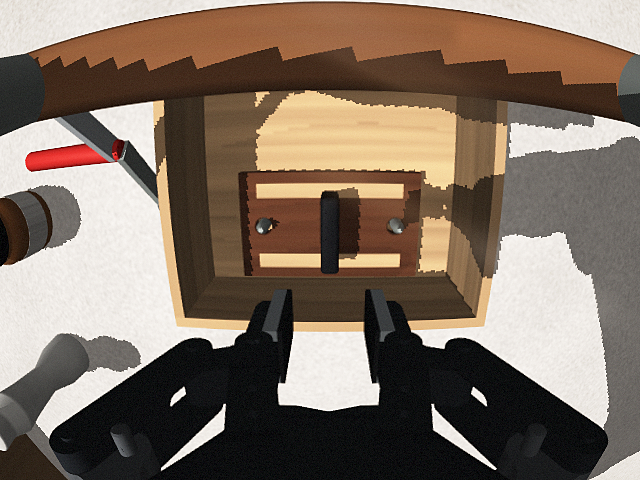

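The board lies flat with both pins up through the holes at (264,226) and (396,226); its top measures z 20.5 mm against 20 expected. The lid still stands and the peg is at (75,158). Now I go to the peg.

```bash
python3 -m handwheel '[[-0.5,-1.5,-1,0],[-0.5,-2.5,-1,0],[0,-2.5,-1,0],[0,-2.5,0,0],[0,-2.5,0,0],[0,-2.5,0,0],[0,-2.2,0,0],[0,-2,0,0]]' 45 20
python3 -m handwheel '[[0,0,0,-0.13],[0,0,0,-0.14],[0,0,0,-0.14],[0,0,0,-0.14],[0,0,0,-0.14],[0,0,0,-0.14],[0,0,0,-0.14],[0,0,0,-0.14],[0,0,0,-0.14],[0,0,0,-0.14],[0,0,0,-0.14],[0,0,0,-0.04]]'
python3 peg.py 8; python3 -c "
from h import *
go(ch(42,184,117),77.4,'peg')"
```

```text
t: 25.1
tcp_pos: [555.9, 254.0, 225.0]
tcp_rot: [179.9, 0.1, -12.5]
contact_force: [0.8, 0.3, 0.1]
grip_width: 0.445
t: 26.3
tcp_pos: [556.1, 252.7, 225.4]
tcp_rot: [-179.9, 0.1, 77.7]
contact_force: [-0.7, 0.4, 0.1]
grip_width: 0.45
top 125 55 x 2/50/98 [35.6 39.8 45.8] z [119.3 122.8 127.1]
top 160 94 x 2/50/98 [35.4 40.  46. ] z [119.4 123.2 127.2]
scene 125 64 x 2/50/98 [36.3 42.8 47.8] z [114.2 121.9 125.1]
scene 160 109 x 2/50/98 [36.7 43.3 47.6] z [116.9 122.3 126. ]
scene lid angle 1.3578134639534443 2468
peg tool shift [ 0.22  8.25 10.25] twist -0.0 world d [  8.1   -1.58 -10.25] tcp [556.1 252.7 225.5] [-1.799e+02  1.000e-01  7.740e+01] j7 -34 F [ 0.7 -0.1  0.2] grip 0.45 t 26.4
```

```bash
python3 -m handwheel '[[0.1,1.5,0,0],[0.1,2.5,0,0],[0,2.5,0,0],[0,1.6,0,0],[0,0,2,0],[0,0,2.5,0],[0,0,2.5,0],[0,0,2,0],[0,0,1,0],[0,0,0,0]]'
python3 -m handwheel '[[0,0,0,0],[0,0,0,0],[0,0,0,0]]' 20 20
python3 -m handwheel '[[0,-0.3,-0.1,0],[0,-0.4,-0.2,0],[0,-0.4,-0.2,0],[0,-0.4,-0.2,0],[0,-0.4,-0.2,0],[0,-0.4,-0.1,0],[0,0,0,0]]'
python3 peg.py 9; python3 -c "
from h import *
go(ch(15,184,129),77.4,'peg')"
```

```text
t: 27.4
tcp_pos: [634.9, 236.9, 124.5]
tcp_rot: [-179.9, 0.1, 77.3]
contact_force: [-0.1, 0.1, -0.2]
grip_width: 0.45
t: 27.7
tcp_pos: [636.3, 237.4, 127.5]
tcp_rot: [179.9, -0.1, 77.4]
contact_force: [0.6, -0.3, -0.1]
grip_width: 0.198
t: 28.4
tcp_pos: [614.7, 242.2, 138.3]
tcp_rot: [179.8, -0.1, 77.4]
contact_force: [5.0, -0.4, 3.1]
grip_width: 0.197
top 160 55 x 2/50/98 [11.2 20.9 26.8] z [129.5 133.1 184.5]
scene 125 6 x 2/50/98 [16.7 20.8 24.6] z [132.1 134.3 137. ]
scene 160 33 x 2/50/98 [ 9.7 21.7 27.1] z [125.7 131.7 140.2]
scene lid angle 1.3049482728595123 2588
peg tool shift [-0.03 -0.36  0.25] twist -0.0 world d [-0.36  0.05 -0.25] tcp [614.3 242.2 137.5] [ 1.799e+02 -1.000e-01  7.740e+01] j7 -28 F [ 4.7 -0.8  3.5] grip 0.201 t 28.5
```

Broken (lid at 1.305 and following). I pull on a little further, then release.

```bash
python3 -m handwheel '[[0,-0.4,-0.1,0],[0,-0.4,0,0],[0,-0.4,0,0],[0,-0.4,0,0],[0,-0.3,0,0],[0,0,0,0]]'
python3 -m handwheel '[[0,0.1,0,0],[0,0,0,0],[0,0,0,0],[0,0,-1,0],[0,0,-2,0],[0,0,-3,0],[0,0,-3,0],[0,-1,-4,0],[0,-1,-4,0],[0,-1,-4,0],[0,-1,-3,0],[0,0,0,0]]' 45
python3 peg.py 10; python3 -c "
from h import *
for th in(1.15,1.2,1.25): go(ch(90-230*np.cos(th)+6*np.sin(th),0,90+230*np.sin(th)+6*np.cos(th)),77.4,f'bar {th}')"
```

```text
t: 29.1
tcp_pos: [593.6, 246.7, 136.8]
tcp_rot: [-179.9, 0.0, 77.4]
contact_force: [-0.7, -0.2, -0.3]
grip_width: 0.201
t: 30.3
tcp_pos: [557.1, 255.6, 383.2]
tcp_rot: [179.7, -0.4, 77.4]
contact_force: [0.6, 0.2, 1.1]
grip_width: 0.449
top 125 63 x 2/50/98 [-5.9 -1.5  4. ] z [132.3 136.2 139.1]
top 160 96 x 2/50/98 [-5.8 -1.3  3.9] z [133.2 136.7 139.4]
top lid angle 1.1329235105537867 103
scene 125 62 x 2/50/98 [-5.7  1.5  6.8] z [129.5 135.4 139.4]
scene 160 103 x 2/50/98 [-4.8  1.7  5.6] z [130.6 135.9 139.8]
scene lid angle 1.1351743505726395 2919
bar 1.15 tool shift [-18.42   4.19   7.  ] twist 0.0 world d [  0.07 -18.89  -7.  ] tcp [556.8 254.9 378.4] [ 1.799e+02 -1.000e-01  7.740e+01] j7 -36 F [ 1.5 -0.5 -0.4] grip 0.451 t 30.4
bar 1.2 tool shift [-18.42   5.26   6.58] twist 0.0 world d [  1.12 -19.12  -6.58] tcp [556.8 254.9 378.4] [ 1.799e+02 -1.000e-01  7.740e+01] j7 -36 F [ 1.5 -0.5 -0.4] grip 0.451 t 30.4
bar 1.25 tool shift [-18.42   6.35   6.22] twist 0.0 world d [  2.18 -19.36  -6.22] tcp [556.8 254.9 378.4] [ 1.799e+02 -1.000e-01  7.740e+01] j7 -36 F [ 1.5 -0.5 -0.4] grip 0.451 t 30.4
```

```bash
python3 -m handwheel '[[-2,0.4,0,0],[-3,0.6,0,0],[-3,0.6,0,0],[-3,0.6,0,0],[-3,0.6,0,0],[-3,0.6,0,0],[-1.4,0.25,0,0],[0,0,1.5,0],[0,0,2,0],[0,0,2,0],[0,0,1.6,0],[0,0,0,0]]'
python3 -c "
from h import *
th=1.134
go(ch(90-230*np.cos(th)+6*np.sin(th),0,90+230*np.sin(th)+6*np.cos(th)),77.4,f'bar {th}')
snap('scene','s11')"
python3 -m handwheel '[[0,0,0,0],[0,0,0,0],[0,0,0,0],[0,0,0,0]]' 0 40
python3 - <<'E'
import numpy as np
from h import *
go(ch(0,0,300),77.4)
th=np.linspace(1.134,-0.0,37);x=-230*np.cos(th)+6*np.sin(th);z=230*np.sin(th)+6*np.cos(th)
print([[round((x[i+1]-x[i])/10,2),round(-(z[i+1]-z[i])/10,2)] for i in range(36)])
E
```

```text
t: 31.6
tcp_pos: [550.6, 69.2, 302.6]
tcp_rot: [-179.7, 0.2, 77.5]
contact_force: [-0.7, 0.7, 0.1]
grip_width: 0.448
bar 1.134 tool shift [-0.15  0.4  -0.44] twist 0.002 world d [ 0.36 -0.23  0.44] tcp [550.6  69.2 302.6] [-179.7    0.2   77.5] j7 -20 F [-0.7  0.7  0.1] grip 0.448 t 31.6
t: 32.05
tcp_pos: [552.5, 67.9, 307.0]
tcp_rot: [179.9, -0.1, 77.4]
contact_force: [-0.4, 2.0, 2.0]
grip_width: 0.125
 tool shift [-0.07  0.37  0.1 ] twist 0.0 world d [ 0.35 -0.15 -0.1 ] tcp [552.5  67.9 307. ] [ 1.799e+02 -1.000e-01  7.740e+01] j7 -20 F [-0.4  2.   2. ] grip 0.125 t 32.05
[[np.float64(-0.66), np.float64(0.3)], [np.float64(-0.65), np.float64(0.32)], [np.float64(-0.64), np.float64(0.34)], [np.float64(-0.63), np.float64(0.36)], [np.float64(-0.62), np.float64(0.38)], [np.float64(-0.6), np.float64(0.4)], [np.float64(-0.59), np.float64(0.42)], [np.float64(-0.58), np.float64(0.44)], [np.float64(-0.56), np.float64(0.45)], [np.float64(-0.55), np.float64(0.47)], [np.float64(-0.53), np.float64(0.49)], [np.float64(-0.52), np.float64(0.51)], [np.float64(-0.5), np.float64(0.52)], [np.float64(-0.
[... 177 characters left out ...]
], [np.float64(-0.4), np.float64(0.61)], [np.float64(-0.38), np.float64(0.62)], [np.float64(-0.36), np.float64(0.63)], [np.float64(-0.34), np.float64(0.64)], [np.float64(-0.32), np.float64(0.65)], [np.float64(-0.3), np.float64(0.66)], [np.float64(-0.27), np.float64(0.67)], [np.float64(-0.25), np.float64(0.68)], [np.float64(-0.23), np.float64(0.69)], [np.float64(-0.21), np.float64(0.69)], [np.float64(-0.19), np.float64(0.7)], [np.float64(-0.17), np.float64(0.71)], [np.float64(-0.14), np.float64(0.71)], [np.float64(-0.12), np.float64(0.71)], [np.float64(-0.1), np.float64(0.72)], [np.float64(-0.08), np.float64(0.72)], [np.float64(-0.05), np.float64(0.72)], [np.float64(-0.03), np.float64(0.72)]]
```

```bash
python3 -m handwheel '[[0,-0.65,0.3,0],[0,-0.65,0.3,0],[0,-0.65,0.35,0],[0,-0.65,0.35,0],[0,-0.6,0.4,0],[0,-0.6,0.4,0],[0,-0.6,0.4,0],[0,-0.6,0.45,0],[0,-0.55,0.45,0],[0,-0.55,0.45,0],[0,-0.55,0.5,0],[0,-0.5,0.5,0]]'
python3 -c "
from h import *
th=.756
go(ch(90-230*np.cos(th)+6*np.sin(th),0,90+230*np.sin(th)+6*np.cos(th)),77.4,f'bar {th}')"
```

```text
t: 33.25
tcp_pos: [482.0, 83.3, 257.4]
tcp_rot: [180.0, -0.0, 77.4]
contact_force: [3.5, 5.3, -1.1]
grip_width: 0.125
bar 0.756 tool shift [-0.03  0.27 -0.08] twist 0.0 world d [ 0.26 -0.09  0.08] tcp [482.   83.3 257.4] [180.   -0.   77.4] j7 -28 F [ 3.5  5.3 -1.1] grip 0.125 t 33.25
```

```bash
python3 -m handwheel '[[0,-0.45,0.5,0],[0,-0.45,0.5,0],[0,-0.45,0.55,0],[0,-0.45,0.55,0],[0,-0.4,0.6,0],[0,-0.4,0.6,0],[0,-0.4,0.6,0],[0,-0.4,0.6,0],[0,-0.35,0.6,0],[0,-0.35,0.65,0],[0,-0.3,0.65,0],[0,-0.3,0.65,0]]'
python3 -c "
from h import *
th=.378
go(ch(90-230*np.cos(th)+6*np.sin(th),0,90+230*np.sin(th)+6*np.cos(th)),77.4,f'bar {th}')"
```

```text
t: 34.45
tcp_pos: [436.4, 93.1, 186.7]
tcp_rot: [180.0, 0.0, 77.4]
contact_force: [3.4, 1.9, -0.1]
grip_width: 0.125
bar 0.378 tool shift [0.01 0.1  0.03] twist -0.0 world d [ 0.1  -0.01 -0.03] tcp [436.4  93.1 186.7] [180.    0.   77.4] j7 -32 F [ 3.4  1.9 -0.1] grip 0.125 t 34.45
```

```bash
python3 -m handwheel '[[0,-0.27,0.65,0],[0,-0.25,0.7,0],[0,-0.23,0.7,0],[0,-0.2,0.7,0],[0,-0.2,0.7,0],[0,-0.15,0.7,0],[0,-0.15,0.7,0],[0,-0.1,0.7,0],[0,-0.1,0.7,0],[0,-0.05,0.7,0],[0,-0.02,0.6,0],[0,0,0.5,0]]'
python3 -c "
from h import *
go(ch(-140,0,96),77.4,'bar 0')"
```

```text
t: 35.65
tcp_pos: [418.9, 97.0, 106.0]
tcp_rot: [-179.9, 0.0, 77.4]
contact_force: [-3.8, 0.9, 1.4]
grip_width: 0.12
bar 0 tool shift [0.01 0.04 0.4 ] twist -0.0 world d [ 0.05 -0.   -0.4 ] tcp [418.9  97.  106. ] [-179.9    0.    77.4] j7 -31 F [-3.8  0.9  1.4] grip 0.12 t 35.65
```

```bash
python3 -m handwheel '[[0,0,0.15,0],[0,0,0.15,0],[0,0,0.1,0],[0,0,0.1,0],[0,0,0,0]]'
python3 -m handwheel '[[0,0,0.1,0],[0,0,0.1,0],[0,0,0,0],[0,0,0,0]]'
python3 -m handwheel '[[0,0,-0.1,0],[0,0,0,0],[0,0,0,0],[0,0,0,0],[0,0,-1,0],[0,0,-2,0],[0,0,-3,0],[0,0,-3,0],[0,0,-3,0],[0,0,-3,0],[0,0,0,0]]' 45
python3 - <<'E'
from h import *
go(ch(-140,0,96),77.4,'bar 0')
p,d=snap('scene','s12');W=cloud('scene',d);a=np.radians(C[2])
x=(W[...,0]-C[0])*np.cos(a)+(W[...,1]-C[1])*np.sin(a);y=-(W[...,0]-C[0])*np.sin(a)+(W[...,1]-C[1])*np.cos(a);z=W[...,2]
m=(abs(y)<100)&(x>-88)&(x<85)&(z>60)&(z<160)
k=np.polyfit(x[m],z[m],1);print('lid slope',k[0].round(4),'z at front/back',np.polyval(k,[-90,85]).round(1),m.sum())
E
python3 peg.py 13
```

```text
t: 36.15
tcp_pos: [418.8, 97.0, 101.8]
tcp_rot: [-179.9, 0.0, 77.4]
contact_force: [-7.4, -0.2, 6.4]
grip_width: 0.124
t: 36.55
tcp_pos: [418.9, 97.1, 101.2]
tcp_rot: [-179.8, -0.0, 77.4]
contact_force: [-17.2, -3.2, 32.1]
grip_width: 0.128
t: 37.65
tcp_pos: [421.6, 97.4, 255.2]
tcp_rot: [179.7, -0.3, 77.4]
contact_force: [0.9, 0.2, -0.3]
grip_width: 0.451
bar 0 tool shift [-0.1  -0.21 15.32] twist -0.001 world d [ -0.22  -0.05 -15.32] tcp [421.6  97.4 255.2] [179.7  -0.3  77.4] j7 -36 F [ 0.9  0.2 -0.3] grip 0.451 t 37.65
lid slope 0.0001 z at front/back [102.3 102.3] 4384
top no peg 0
scene 125 48 x 2/50/98 [-72.2 -66.8 -62. ] z [77.1 82.6 86.4]
scene 160 92 x 2/50/98 [-73.1 -65.9 -61.6] z [76.4 82.  86.4]
```

View pics/s12.png

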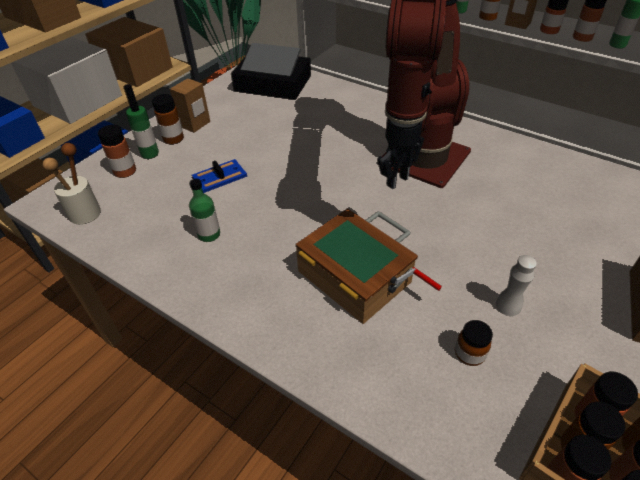

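The lid is shut and level, with the stay folded (peg at about (427,280)). The grinder, oil, jar and blue board are where they stood, and the gripper is clear. The dark patch at (347,212) is the end of the arm's shadow on the lid corner. I hand the job in.

```bash
python3 -c "
from workcell import manip
print(manip.close_job())"
```

```text
the job is handed in; nothing more can be done
None
```

The board is put away in the chest, the lid is fully shut, and the job was handed in at about 37.8 s of the 72 s allowed.

- **Lid up and stay locked:** I raised the lid by its bar and pushed the peg back to its hard stop. The lid then stood by itself at 1.358 rad. The peg was about 3–4 mm past straight, against the nominal 5 mm, which is within the camera error.
- **Board seated:** I lowered it over both pins until it touched the floor. The contact height was 51.0 mm against 51.1 mm expected, and after release the board's top measured 20.5 mm against 20 mm. Both pins showed through the holes.
- **Knee broken and lid lowered:** I pulled the peg to the front and up. I then held the bar and brought the lid down at about 0.3 rad/s until it was shut.
- **Last checks:** the lid is level, its top at 102.3 mm front and back, and the stay is folded. The grinder, oil bottle, jar and blue look-alike board look unmoved in the last view. The gripper is clear of everything. The largest force shown in any readout was about 40 N, at the wrist, when the stay hit its hard stop.
- **Failed check:** in the final check the top camera did not find the peg. I put that down to the arm blocking its view. The scene camera did find it, at its folded place.

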